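# Set the slicer's ratchet wheel and lock the pawl

### The job

Set the vegetable slicer: turn the green knob clockwise until the red sprung pawl catches behind the orange-dotted tooth and no further. Ease the wheel back onto the pawl before you let go, so that it does not snap back; then gently slide the blue lock fully home behind the pawl, without forcing it against its stop. Leave the bowl, the beetroot and the grater where they are.

Things in the scene. Friction and masses are not known exactly. Their poses are not given: they have to be found in the camera images.
- slicer: Fixed vegetable slicer: white housing, steel top at z 60 mm. Origin on the table right under the wheel's vertical axis; z up. Housing: x -75..125, y -110..220 mm of this frame, which turns with it. An open round feed chute (80 mm wide, top at z 115 mm) stands at x 20, y 160 mm.
- wheel (a joint): Angle of the ratchet wheel on the slicer, rad, growing clockwise seen from above (winding); 18 saw teeth of 0.349 rad, tip radius 46 mm, z 64..76 mm. A spring (0.20 to 0.30 N m) always drives it back onto the pawl; let go while wound past a tooth, it snaps back. Pawl behind the dotted tooth, at rest: 1.745; at the start it rests 2 to 4 clicks short of that. It ends at a stop at 2.7.
- knob (a point): Grip point in the green bar knob on the wheel's axis, 104 mm above the table; it turns with the wheel. The bar is 54 mm long (along this point's x axis), 14 mm wide (its y) and 27 mm tall, z 88..115 mm; below it only a 26 mm stem down to the wheel. A firm grip turns it, but it yields in the pads: the hand leads the wheel by up to 0.15 rad.
- dot (a point): Centre of the 9 mm orange dot, 35 mm from the axis, z 76 mm, on the one orange tooth. Caught and at rest on the pawl it lies at x 35, y -3 mm of the slicer's frame (0.09 rad clockwise of the slicer's x axis); winding turns it clockwise. The pawl drops in as it gets there; 0.29 rad further on the pawl jumps over the next tooth, which is too far.
- pawl_tip (a point): Nose (5 mm round) of the red sprung pawl, at the wheel's rim on the slicer's +x side: x 42.5, y 2.5, z 75 mm of the slicer's frame when it has dropped in.
- pawl (a joint): Swing of the red pawl about its pin, rad: 0 = dropped fully in between two teeth, about 0.13 = lifted on a tooth's tip. A spring presses it in; it needs no handling.
- lock_tab (a point): Top centre of the upright blue tab of the pawl lock, 101.5 mm above the table; the tab is 22 mm (slicer's x) by 10 mm (slicer's y) and stands free from z 74 mm up. Found at x 95 mm, y -35..-27 mm of the slicer's frame; home at y -5 mm.
- lock (a joint): Travel of the blue lock along the slicer's +y, m: 0 = back, 0.030 = home against a hard stop, its nose behind the pawl. Slides with about 3 N of friction and stays where it is left.
- bowl: Loose white salad bowl, 200 mm wide, 85 mm tall, on the -y side of the slicer; origin under its centre. Leave it.
- beet: Loose beetroot, 78 mm wide, 85 mm tall, between slicer and robot; origin under its centre. Leave it.
- grater: Loose flat hand grater, 232 mm long, 60 mm wide, 18 mm tall, lying beyond the slicer, across; origin at its underside near the handle's end of the blade. Leave it.

How it is judged:
By the outcome, as a careful person would: the job done as asked, in the order asked, and still so for the second after the job is handed in, with the robot touching nothing.
It also fails if it takes over 61 s, if anything falls off the work surface, if the arm or the gripper's body presses on something with over 40 N, if the wrist force passes 120 N, or if a joint passes its speed limit or range.

### The arm

A 6-joint arm with a two-finger parallel gripper is mounted at the origin on the work surface. World frame = base frame: x ahead of the robot, y to its left, z up, the work surface at z = 0. Lengths are in m, angles in rad, forces in N, time in s.
With the tool pointing down it reaches from about 0.275 to 1 m from the base axis. Payload 8.4 kg.
Tool frame: the origin (TCP) lies on the centre line of the jaws, within the pads' length; the fingertips stand 17 mm ahead of it and the grasp point (between the pads) lies 2 mm behind it (bot.tcp_to_tips is the z of the fingertips in the tool frame, in m); z points along the fingers, y is the line along which they close (so a half turn about z gives the same grasp; the last joint's range is limited). The gripper opens to 85 mm and grips with 20 to 120 N. Pads are 22 mm wide; open, the fingers measure 114 mm over their backs; the gripper's body (76 mm by 85 mm) begins 54 mm behind the grasp point. The pads swing forward as they close: fully open they stand 13 mm farther back than shut.
Start: joints at [1.288, 0.353, 1.633, -0, 1.155, -0.002], TCP at [0.173, 0.601, 0.248] pointing down, gripper open.
Joint ranges: [-2.63, 2.63], [-0.92, 2.1], [0.06, 2.66], [-1.3, 4.44], [0, 2.69], [-3.02, 3.02]. Speed limits (rad/s): [2.22, 2.22, 2.79, 3.14, 3.14, 3.14].

### API

Orientations are given as a unit quaternion [x, y, z, w].
In Python, from workcell import bot, hand, kinematics, get_obs, vision, hand_in gives the robot as it stands. The module is installed in compiled form; this text tells all that it offers. Calls block until the motion is done:
- bot.reach(position, orientation): joint-space move of the TCP to a pose.
- bot.servo_line(position, ori=None, velocity=0.15): straight line of the TCP; ori=None keeps the orientation; velocity is the mean speed in m/s.
- bot.goto_joints(angles): joint-space move.
- hand.move_gripper(opening, strength=None): finger opening in m; strength is the grip in N (None keeps the last); returns when the fingers have stopped.
- bot.dwell(seconds).
- kinematics.solve_ik(position, orientation): joint angles nearest the present ones, or None.
- get_obs(): the state.
- vision.read_camera(name): name is "scene" or "top" or "wrist"; returns a dict with "frame" (384x512x3 uint8, red, green, blue), "intrinsics" (3x3 intrinsics, pixels), "view" (4x4, takes a point from world to camera coordinates). Camera axes: x right, y down, z forward; pixel columns grow to the right and rows downward; lengths in m; the calibration is good to about 2 mm. The wrist camera is an equidistant fisheye: a pixel r from the principal point sees the ray r / f radians off the axis. A picture is of the moment at which its call begins. There is no depth.
A pose or a line that the arm cannot do raises bot.IKError and nothing moves.
- hand_in(): hands the job in; it is judged then, once.
The state is a dict: "time_s": time; "joint_pos": joint angles; "joint_vel": joint speeds; "joint_efforts": joint torques, N m; "position": TCP position; "orientation": TCP orientation; "wrist_force": force on the tool from outside, world axes, zero at the start; "ft_torque": the same for the moment, N m; "gripper_width": finger opening in m; "grip_force": force on a finger pad.
Only numpy, scipy, OpenCV 4.12 (cv2) and the standard library are available. Lean on these libraries where they do the work, as an engineer would, in place of code of your own. Each camera call takes 0.05 s, during which the arm holds its last target. There are 200 camera calls.

## Working session

There is one attempt and no reset: what is moved stays moved. The work goes in short steps, each a Python script; the robot and the scene stay as the last script left them, time stands still between calls to the robot, and variables do not carry over. Pictures are saved under pics/ and viewed, at most 10 in all, crops included, and the job is handed in when it is done.

```bash
mkdir -p pics; python3 - <<'E'
from workcell import *
import cv2,numpy as np
for n in("scene","top"):
    c=vision.read_camera(n); cv2.imwrite(f"pics/{n}0.png",cv2.resize(c["frame"][:,:,::-1],(768,576),interpolation=cv2.INTER_CUBIC))
    np.savez(f"pics/{n}0.npz",f=c["frame"],K=c["intrinsics"],V=c["view"])
    print(n,np.round(c["intrinsics"],1).tolist(),np.round(c["view"],3).tolist())
o=get_obs();print(o["time_s"],o["orientation"],bot.tcp_to_tips)
E
```

```text
scene [[420.8, 0.0, 253.8], [0.0, 420.8, 192.7], [0.0, 0.0, 1.0]] [[0.392, 0.92, -0.007, -0.173], [0.525, -0.23, -0.819, -0.228], [-0.755, 0.317, -0.573, 1.515], [0.0, 0.0, 0.0, 1.0]]
top [[403.4, 0.0, 258.8], [0.0, 403.4, 189.0], [0.0, 0.0, 1.0]] [[-0.041, -0.999, -0.003, -0.052], [-0.974, 0.041, -0.224, 0.566], [0.224, -0.006, -0.975, 0.712], [0.0, 0.0, 0.0, 1.0]]
0.1 [ 1.39922384e-01  9.90162270e-01 -6.31570950e-04 -7.47935609e-05] 0.017
```

View pics/top0.png

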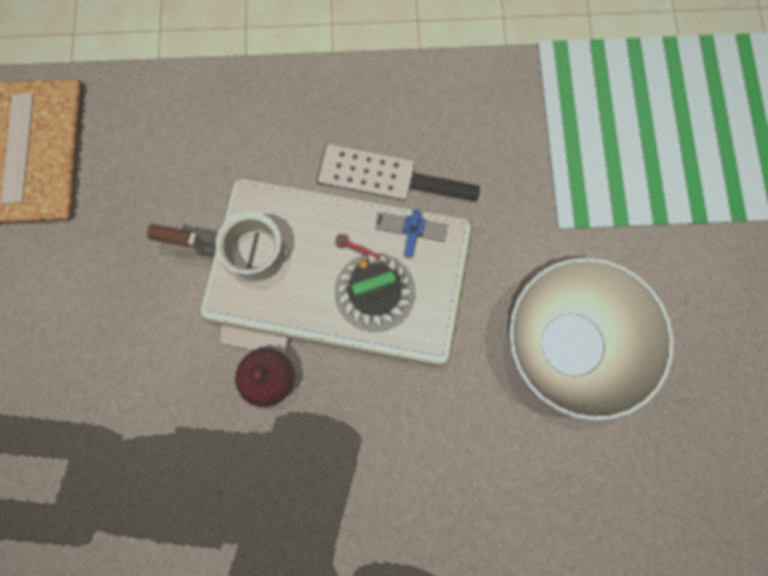

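View pics/scene0.png

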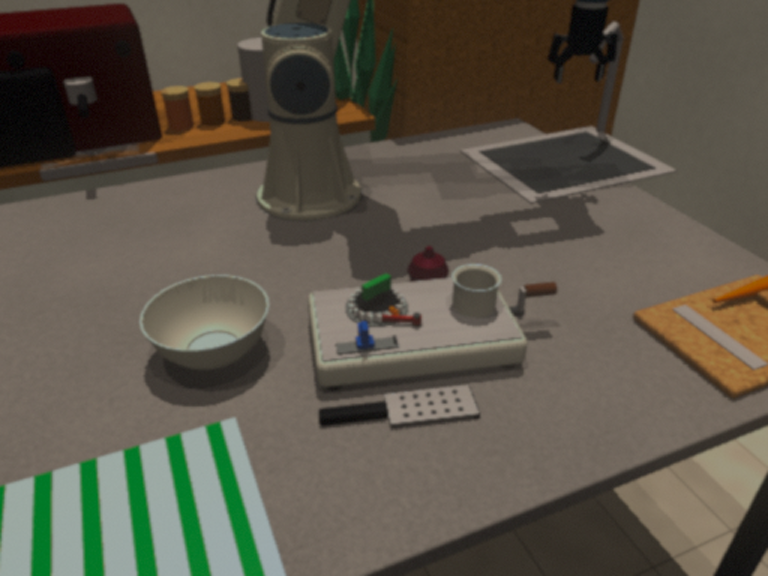

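The top view shows the slicer: green knob at about (374,283), orange dot (363,264), blue tab (413,222), red pawl pin (343,240). The chute is at (250,245) and the top's corners are near (237,181), (470,215), (446,361) and (203,319), all in the enlarged picture. The scene view confirms this, with the beetroot and bowl clear of the wheel.

```bash
cat > h.py <<'E'
import numpy as np,cv2
def ray(K,V,uv,z):
    R=V[:3,:3];c=-R.T@V[:3,3];d=R.T@np.linalg.inv(K)@np.array([uv[0],uv[1],1.]);return c+d*(z-c[2])/d[2]
def mask(f,lo,hi):
    return cv2.inRange(cv2.cvtColor(f,cv2.COLOR_RGB2HSV),np.array(lo),np.array(hi))
def blobs(m,amin=5):
    n,l,s,c=cv2.connectedComponentsWithStats(m);return [(c[i].round(1).tolist(),int(s[i,4]),s[i,:4].tolist(),l==i) for i in range(1,n) if s[i,4]>=amin]
C=dict(green=((45,100,50),(75,255,255)),orange=((6,140,110),(18,255,255)),blue=((105,120,50),(130,255,255)),red=((0,130,60),(5,255,255)))
E
python3 - <<'E'
from h import *
for n in("top","scene"):
    d=np.load(f"pics/{n}0.npz");f=d["f"];K=d["K"];V=d["V"]
    z=dict(green=.115,orange=.076,blue=.09,red=.075)
    for k,(lo,hi) in C.items():
        for c,a,b,l in blobs(mask(f,lo,hi),6):
            if n=="top" and 130<c[0]<320 and 110<c[1]<250 or n=="scene" and 200<c[0]<350 and 170<c[1]<260:
                r=cv2.minAreaRect(np.argwhere(l)[:,::-1].astype(np.float32))
                print(n,k,c,a,b,np.round(r[1],1),round(r[2],1),ray(K,V,c,z[k]).round(4))
d=np.load("pics/top0.npz");f=d["f"];K=d["K"];V=d["V"]
for p in [(237,181),(470,215),(446,361),(203,319)]:
    print(ray(K,V,np.array(p)/1.5,.06).round(4))
hs=cv2.cvtColor(f,cv2.COLOR_RGB2HSV);g=cv2.cvtColor(f,cv2.COLOR_RGB2GRAY);print(hs[200,180],hs[230,200],hs[300,330])
E
```

```text
top green [249.4, 187.9] 160 [236, 182, 27, 13] [ 6.2 27.5] 70.0 [ 0.5542 -0.0586  0.115 ]
top blue [276.1, 145.2] 29 [274, 141, 5, 9] [3.5 8.5] 18.4 [ 0.6414 -0.112   0.09  ]
top blue [280.2, 150.6] 13 [279, 147, 3, 8] [1.4 7.3] 11.3 [ 0.6303 -0.1192  0.09  ]
top blue [271.0, 150.2] 6 [270, 148, 3, 5] [1.2 4.1] 14.0 [ 0.6318 -0.1018  0.09  ]
top blue [273.4, 161.9] 52 [271, 155, 6, 15] [ 3.5 14.5] 10.3 [ 0.6085 -0.1052  0.09  ]
top red [239.0, 165.4] 24 [231, 162, 16, 7] [16.1  1.3] 26.6 [ 0.6087 -0.0395  0.075 ]
scene green [251.1, 188.1] 121 [242, 182, 18, 14] [ 9.5 19. ] 71.6 [ 0.5661 -0.0596  0.115 ]
scene orange [262.6, 207.2] 20 [260, 205, 6, 6] [7.1 2.8] 45.0 [ 0.5988 -0.044   0.076 ]
scene blue [241.7, 217.4] 35 [239, 214, 6, 8] [6.5 5.3] 76.0 [ 0.6318 -0.1105  0.09  ]
scene blue [239.8, 227.1] 28 [238, 223, 5, 8] [7.1 3.9] 80.5 [ 0.662 -0.127  0.09 ]
scene blue [246.3, 227.1] 22 [245, 224, 4, 7] [6. 3.] 90.0 [ 0.6677 -0.114   0.09  ]
scene red [265.7, 211.7] 59 [256, 210, 21, 4] [20.  3.] 0.0 [ 0.6167 -0.044   0.075 ]
[0.7138 0.1215 0.06  ]
[ 0.6525 -0.1877  0.06  ]
[ 0.4615 -0.1439  0.06  ]
[0.5276 0.162  0.06  ]
[ 21  24 184] [ 15  34 136] [ 13  33 147]
```

```bash
cat >> h.py <<'E'
def Q(psi): return [np.cos(psi/2),np.sin(psi/2),0,0]
def wray(K,V,uv,z):
    R=V[:3,:3];c=-R.T@V[:3,3];p=(np.array(uv)-K[:2,2])/K[0,0];t=np.hypot(*p)
    d=R.T@np.array([*(p/max(t,1e-9)*np.sin(t)),np.cos(t)]);return c+d*(z-c[2])/d[2]
def shot(v,name,crop=None):
    c=v.read_camera("wrist");f=c["frame"];np.savez(f"pics/{name}.npz",f=f,K=c["intrinsics"],V=c["view"])
    g=f if crop is None else f[crop[1]:crop[3],crop[0]:crop[2]]
    s=min(800/g.shape[1],600/g.shape[0]);cv2.imwrite(f"pics/{name}.png",cv2.resize(g[:,:,::-1],None,fx=s,fy=s,interpolation=cv2.INTER_CUBIC));return f,c["intrinsics"],c["view"]
def report(f,K,V,amin=10):
    z=dict(green=.115,orange=.076,blue=.1015,red=.075)
    for k,(lo,hi) in C.items():
        for c,a,b,l in blobs(mask(f,lo,hi),amin):
            P=wray(K,V,c,z[k])
            if abs(P[0]-.56)<.2 and abs(P[1]+.06)<.2:
                r=cv2.minAreaRect(np.argwhere(l)[:,::-1].astype(np.float32));bp=cv2.boxPoints(r)
                e=(bp[0]+bp[1])/2,(bp[2]+bp[3])/2;e2=(bp[1]+bp[2])/2,(bp[0]+bp[3])/2
                if np.hypot(*(e2[0]-e2[1]))>np.hypot(*(e[0]-e[1])): e=e2
                w=[wray(K,V,x,z[k]) for x in e];d=w[0]-w[1]
                print(k,c,a,b,P[:2].round(4),"long",np.hypot(*d[:2]).round(4),"ang",np.degrees(np.arctan2(d[1],d[0])).round(1))
E
python3 - <<'E'
from workcell import *
from h import *
bot.reach([.53,-.06,.25],Q(np.radians(110)))
o=get_obs();print(o["time_s"],o["joint_pos"],o["position"])
a=shot(vision,"w1");print(np.round(a[1],1).tolist(),np.round(a[2],3).tolist());report(*a)
E
```

```text
2.75 [-1.14376516e-01  2.09120486e-01  1.82690710e+00  1.61413730e-04
  1.10554375e+00 -4.64528260e-01] [ 0.53015517 -0.05934595  0.24998326]
[[297.3, 0.0, 256.1], [0.0, 297.3, 190.9], [0.0, 0.0, 1.0]] [[0.939, 0.343, -0.001, -0.477], [0.331, -0.906, 0.263, -0.264], [0.089, -0.247, -0.965, 0.318], [0.0, 0.0, 0.0, 1.0]]
green [283.6, 188.8] 994 [274, 160, 21, 60] [ 0.5538 -0.0536] long 0.056 ang 108.2
orange [316.5, 181.9] 70 [310, 177, 13, 11] [ 0.5908 -0.0431] long 0.0129 ang 20.3
blue [325.1, 246.6] 686 [300, 229, 43, 39] [ 0.6201 -0.0992] long 0.0594 ang 167.4
red [335.5, 181.5] 289 [313, 162, 43, 42] [ 0.6105 -0.0356] long 0.0607 ang 69.3
```

View pics/w1.png

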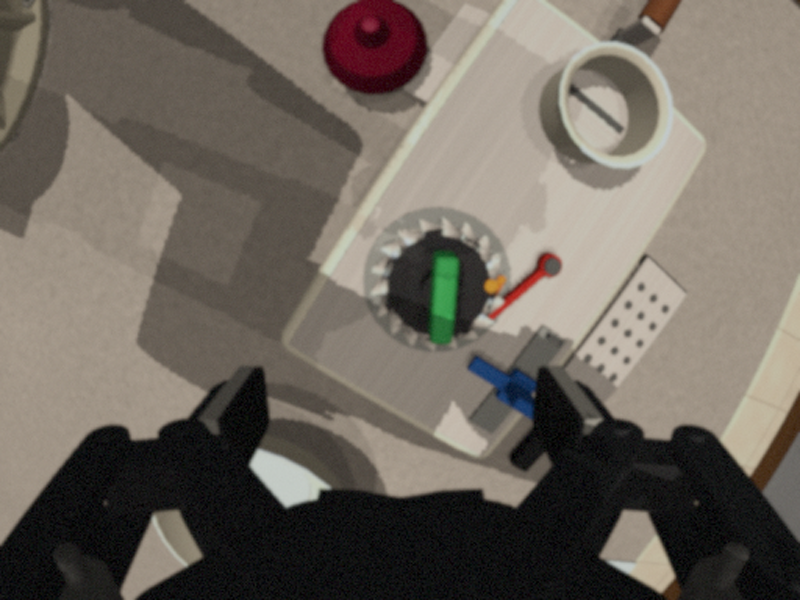

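The wrist view shows the knob at (445,297), the dot (495,285) just before the pawl's nose (492,315), and the blue tab near (520,385), partly behind a finger. I'll take one more look from straight above the wheel to pin down the axis and the yaw.

```bash
python3 - <<'E'
from workcell import *
from h import *
d=np.load("pics/w1.npz")
for p in [(703,145),(480,455),(290,335)]: print(wray(d["K"],d["V"],np.array(p)/1.5625,.06).round(4))
bot.reach([.590,-.128,.215],Q(np.radians(110)))
a=shot(vision,"w2");report(*a);print(get_obs()["time_s"])
E
```

```text
[0.7148 0.1184 0.06  ]
[ 0.6429 -0.1805  0.06  ]
[ 0.4697 -0.1321  0.06  ]
green [247.0, 97.0] 1362 [236, 62, 23, 71] [ 0.5563 -0.0579] long 0.0534 ang 106.9
orange [290.0, 98.0] 145 [283, 93, 16, 13] [ 0.59   -0.0441] long 0.0131 ang -165.9
blue [306.4, 181.6] 1034 [275, 158, 56, 46] [ 0.6251 -0.1053] long 0.056 ang 165.9
red [313.3, 101.8] 403 [288, 77, 53, 48] [ 0.6107 -0.0395] long 0.0589 ang 56.8
3.325
```

View pics/w2.png

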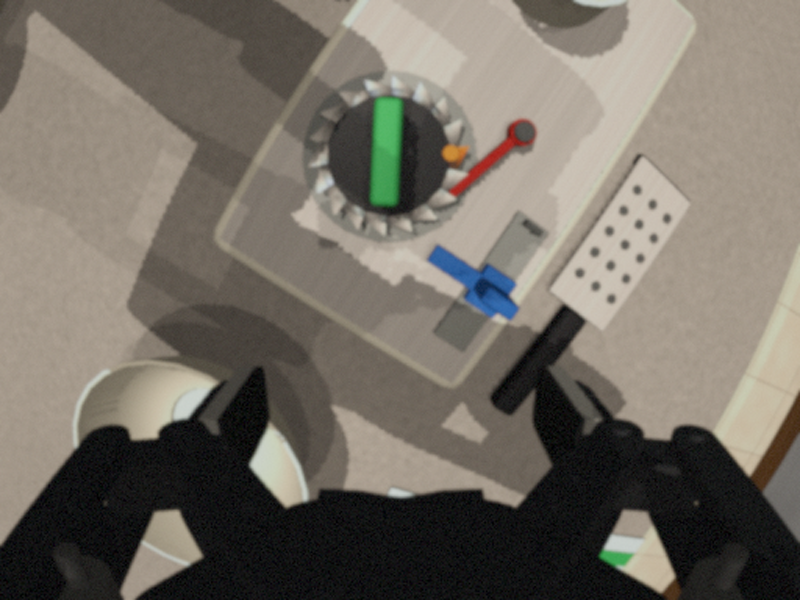

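```bash
cat >> h.py <<'E'
AX=np.array([.5562,-.0578]);YAW=np.radians(-12.6);PSI0=np.radians(107)
def S(x,y,z): c,s=np.cos(YAW),np.sin(YAW);return [AX[0]+c*x-s*y,AX[1]+s*x+c*y,z]
def toS(P): c,s=np.cos(YAW),np.sin(YAW);d=np.array(P[:2])-AX;return np.array([c*d[0]+s*d[1],-s*d[0]+c*d[1]])
E
python3 - <<'E'
from workcell import *
from h import *
d=np.load("pics/w2.npz");W=lambda p,z:wray(d["K"],d["V"],np.array(p)/1.5625,z)
for p in [(695,20),(455,385),(218,237)]: P=W(p,.06);print(P.round(4),toS(P).round(4))
print("nose",toS(W((455,193),.075)).round(4),"hub",toS(W((390,154),.076)).round(4),"tab?",toS(W((493,292),.1015)).round(4))
hand.move_gripper(.045)
bot.reach([*AX,.17],Q(PSI0));bot.servo_line([*AX,.104],velocity=.1)
o=get_obs();print(o["time_s"],o["wrist_force"],o["gripper_width"])
hand.move_gripper(0.0,strength=70)
for i in range(3):
    o=get_obs();print(o["time_s"],np.round(o["wrist_force"],1),np.round(o["ft_torque"],2),o["gripper_width"],o["grip_force"])
    if i<2: bot.reach([*AX,.104],Q(PSI0-.1*(i+1)))
report(*shot(vision,"w3"))
E
```

```text
[0.7166 0.1209 0.06  ] [0.1176 0.2093]
[ 0.6472 -0.1815  0.06  ] [ 0.1158 -0.1009]
[ 0.4693 -0.1393  0.06  ] [-0.067  -0.0985]
nose [0.0435 0.0023] hub [0.0007 0.001 ] tab? [ 0.0867 -0.0308]
5.0583 [-0.21472559 -0.12281808  0.09985712] 0.04501100124786494
5.425 [-1.  -0.7  6. ] [ 0.    0.28 -0.01] 0.02131575623180202 68.34327936172485
5.675 [-1.8  0.1  6.7] [-0.03  0.3   0.26] 0.021049981773404038 68.39123368263245
5.925 [-1.4  0.1  7.1] [0.01 0.37 0.27] 0.021431173637331397 68.42244029045105
green [255.6, 248.0] 3566 [237, 191, 36, 118] [ 0.555  -0.0489] long 0.0583 ang 98.1
orange [322.6, 221.7] 359 [311, 209, 25, 28] [ 0.593  -0.0485] long 0.0156 ang 68.0
blue [370.7, 307.1] 170 [363, 298, 17, 20] [ 0.6246 -0.0891] long 0.0168 ang 148.7
red [356.1, 200.9] 1212 [326, 158, 65, 94] [ 0.611  -0.0348] long 0.0628 ang 71.6
```

View pics/w3.png

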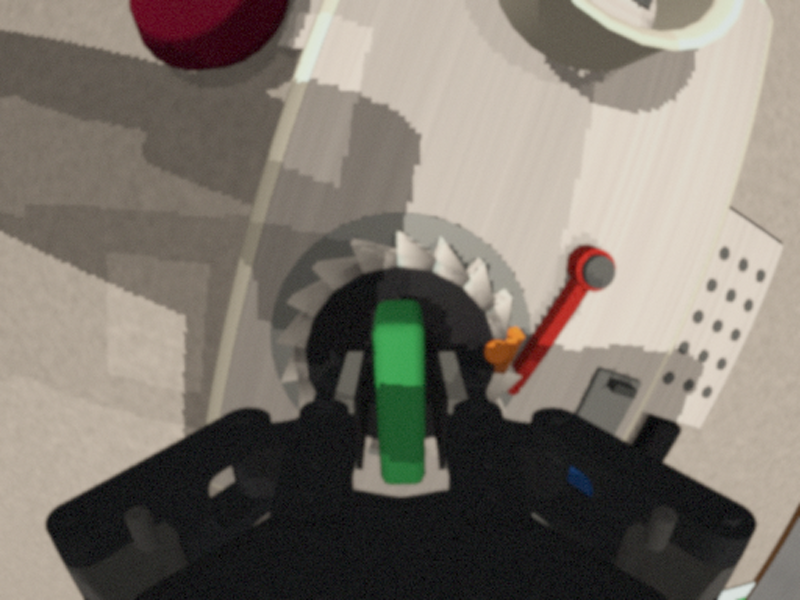

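The dot is visible in the grip at (505,348), and the wheel follows: it turned 8° for 11.5° of hand motion. I'll keep winding with the dot as feedback.

```bash
cat >> h.py <<'E'
def dot(v):
    c=v.read_camera("wrist");f=c["frame"];b=blobs(mask(f,*C["orange"]),30)
    b=[x for x in b if np.hypot(*(wray(c["intrinsics"],c["view"],x[0],.076)[:2]-AX))<.06]
    if not b:return None
    P=wray(c["intrinsics"],c["view"],max(b,key=lambda x:x[1])[0],.076)
    s=toS(P);return np.arctan2(s[1],s[0])+.09   # remaining winding
E
python3 - <<'E'
from workcell import *
from h import *
for a in [.3,.4,.5,.6,.7,.76,.80]:
    bot.reach([*AX,.104],Q(PSI0-a));o=get_obs()
    print(a,o["time_s"],np.round(o["wrist_force"],1),np.round(o["ft_torque"],2),round(o["gripper_width"],4),"left",dot(vision))
shot(vision,"w4")
E
```

```text
0.3 6.225 [-2.  -0.1  6.5] [-0.03  0.36  0.21] 0.021 left 0.4584885016092459
0.4 6.525 [-2.5 -0.5  7.7] [-0.02  0.48  0.28] 0.0213 left 0.3477687802580227
0.5 6.825 [-2.7 -0.8  7.4] [-0.07  0.5   0.2 ] 0.0206 left 0.24994526272296563
0.6 7.125 [-2.3 -0.5  8.8] [-0.01  0.55  0.19] 0.021 left 0.13257947177613136
0.7 7.425 [-2.5 -0.1  6.9] [-0.07  0.53  0.  ] 0.021 left 0.0042932584263178225
0.76 7.725 [-2.8  0.8  7.8] [0.06 0.55 0.3 ] 0.0211 left -0.01921263636921608
0.8 8.025 [-3.9 -0.5  8.4] [0.06 0.59 0.27] 0.0211 left -0.06622303066944299
```

View pics/w4.png

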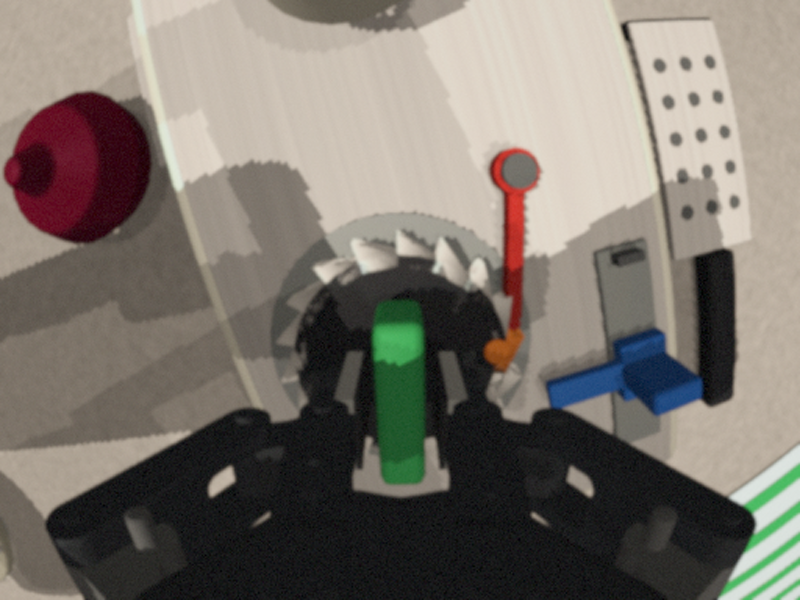

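The orange tooth (505,348) now lies just past the pawl's nose (513,325), which looks dropped in. I'll wind slightly more for margin, then ease back and check that the pawl holds.

```bash
python3 - <<'E'
from workcell import *
from h import *
for a in [.84,.80,.76,.73,.70,.67,.64]:
    bot.reach([*AX,.104],Q(PSI0-a));bot.dwell(.1);o=get_obs()
    print(a,o["time_s"],np.round(o["ft_torque"],2),"left",dot(vision))
    if a<.8 and o["ft_torque"][2]<.03:break
shot(vision,"w5",(200,80,500,305))
E
```

```text
0.84 8.475 [-0.01  0.64  0.29] left -0.0901753290715048
0.8 8.875 [0.03 0.58 0.35] left -0.0654312747597117
0.76 9.275 [0.06 0.61 0.34] left -0.028145650362936536
0.73 9.675 [-0.01  0.54  0.27] left -0.014064405131892735
0.7 10.075 [-0.04  0.57  0.07] left 0.011656598867398116
0.67 10.475 [-0.09  0.53 -0.24] left 0.012674676011301955
```

View pics/w5.png

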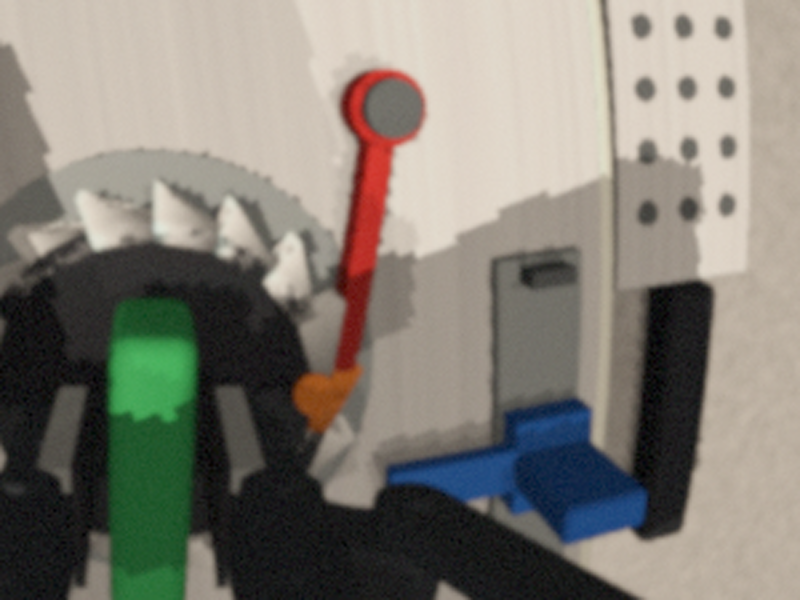

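The pawl holds: below a hand angle of 0.70 the torque reverses and the dot stays put at (320,398), against the red nose. I'll unload to zero torque, let go, and approach the lock with closed fingers.

```bash
python3 - <<'E'
from workcell import *
from h import *
bot.reach([*AX,.104],Q(PSI0-.693));bot.dwell(.2);print(np.round(get_obs()["ft_torque"],2),dot(vision))
hand.move_gripper(.045);bot.dwell(.2);print("released",dot(vision))
bot.servo_line([*AX,.175],velocity=.12)
hand.move_gripper(0.0,strength=40)
q=Q(YAW+np.pi/2)
bot.reach(S(.095,-.075,.17),q);print(dot(vision));report(*shot(vision,"w6"))
print(get_obs()["time_s"],get_obs()["gripper_width"])
E
```

```text
[-0.07  0.58 -0.09] 0.013164347638046275
released 0.02031319025897378
-0.04732485512402615
green [118.9, 103.8] 2349 [101, 65, 39, 79] [ 0.5619 -0.0591] long 0.0522 ang 66.7
green [353.8, 313.9] 104 [345, 308, 15, 12] [ 0.6883 -0.2501] long 0.0112 ang 5.1
orange [184.0, 108.9] 159 [175, 100, 19, 18] [ 0.5943 -0.072 ] long 0.0161 ang 42.6
blue [244.1, 145.3] 1503 [202, 129, 71, 33] [ 0.6333 -0.1066] long 0.046 ang -13.0
red [198.3, 62.8] 619 [184, 23, 34, 77] [ 0.6125 -0.0408] long 0.0615 ang 56.1
13.575 0.00023300867588924907
```

View pics/w6.png

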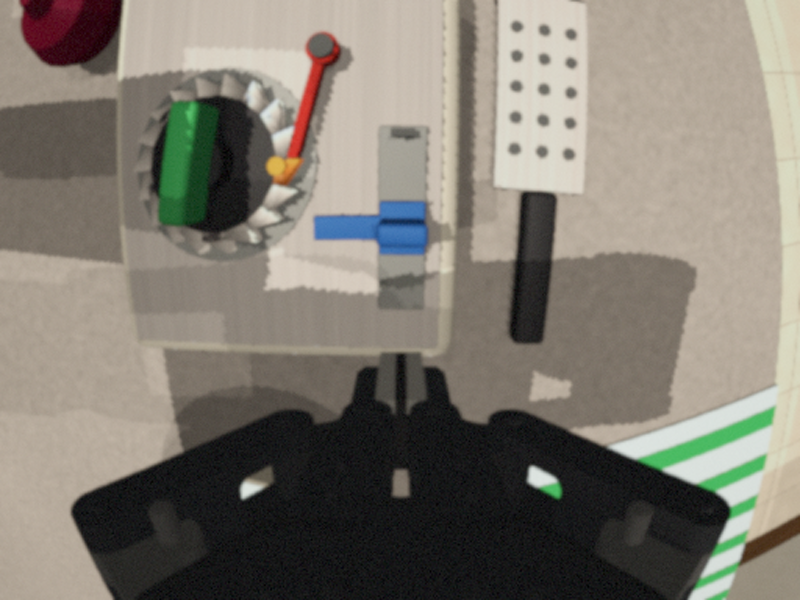

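Released cleanly: the orange tooth (280,168) rests on the pawl's nose (293,160). The blue tab (402,228) lies straight ahead of the closed fingers (402,375), so I'll push it, watching the force.

```bash
python3 - <<'E'
from workcell import *
from h import *
u=np.array(S(0,1,0))[:2]-AX
Z=.101
bot.servo_line(S(.095,-.070,Z),velocity=.1);bot.dwell(.2)
f0=np.mean([get_obs()["wrist_force"] for _ in range(3)],0)
F=lambda:-(np.array(get_obs()["wrist_force"])-f0)[:2]@u
y=-.070;yc=None;log=[]
while y<.002:
    y+=.001 if yc is None or y-yc<.016 else .0003
    bot.servo_line(S(.095,y,Z),velocity=.01 );f=F();log.append((round(y*1e3,1),round(f,1)))
    if yc is None and f>1.2: yc=y
    if f>6.5: break
    if yc is not None and y-yc>.0325: print("travel limit");break
print("contact",yc,get_obs()["time_s"]);print(log[-75:])
E
```

```text
contact -0.04899999999999999 34.3667
[(-65.0, np.float64(-0.8)), (-64.0, np.float64(-0.8)), (-63.0, np.float64(1.1)), (-62.0, np.float64(0.3)), (-61.0, np.float64(0.9)), (-60.0, np.float64(0.0)), (-59.0, np.float64(-0.6)), (-58.0, np.float64(0.4)), (-57.0, np.float64(0.2)), (-56.0, np.float64(-0.3)), (-55.0, np.float64(0.3)), (-54.0, np.float64(-0.7)), (-53.0, np.float64(0.4)), (-52.0, np.float64(0.4)), (-51.0, np.float64(0.4)), (-50.0, np.float64(-0.3)), (-49.0, np.float64(3.6)), (-48.0, np.float64(2.1)), (-47.0, np.float64(2.2)), (-46.0, np.float64(2.7)), (-45.0, np.float64(2.8)), (-44.0, np.float64(2.6)), (-43.0, np.float64(2.2)), (-42.0, np.float64(3.3)), (-41.0, np.float64(1.2)), (-40.0, np.float64(2.2)), (-39.0, np.float64(1.9)), (-38.0, np.float64(2.3)), (-37.0, np.float64(2.3)), (-36.0, np.float64(3.2)), (-35.0, np.float64(2.6)), (-34.0, np.float64(2.9)), (-33.0, np.float64(2.0)), (-32.7, np.float64(2.0)), (-32.4, np.float64(2.0)), (-32.1, np.float64(2.8)), (-31.8, np.float64(2.6)), (-31.5, np.float64(2.1)), (-31.2, np.float64(3.0)), (-30.9, np.float64(2.1)), (-30.6, np.float
[... 193 characters left out ...]
-28.2, np.float64(2.9)), (-27.9, np.float64(3.4)), (-27.6, np.float64(2.6)), (-27.3, np.float64(2.7)), (-27.0, np.float64(2.6)), (-26.7, np.float64(2.2)), (-26.4, np.float64(2.5)), (-26.1, np.float64(3.4)), (-25.8, np.float64(3.1)), (-25.5, np.float64(2.2)), (-25.2, np.float64(3.6)), (-24.9, np.float64(3.1)), (-24.6, np.float64(2.8)), (-24.3, np.float64(3.2)), (-24.0, np.float64(3.3)), (-23.7, np.float64(2.6)), (-23.4, np.float64(2.7)), (-23.1, np.float64(2.7)), (-22.8, np.float64(2.5)), (-22.5, np.float64(3.5)), (-22.2, np.float64(3.7)), (-21.9, np.float64(3.1)), (-21.6, np.float64(3.5)), (-21.3, np.float64(3.0)), (-21.0, np.float64(5.0)), (-20.7, np.float64(4.8)), (-20.4, np.float64(7.2))]
```

The force rose from 3 N to 7 N with the tab at y of about -4.5 mm, which matches the home position. I'll back off and check.

```bash
python3 - <<'E'
from workcell import *
from h import *
bot.servo_line(S(.095,-.04,.101),velocity=.05)
bot.servo_line(S(.095,-.075,.17),velocity=.12);bot.dwell(.2)
print(dot(vision));report(*shot(vision,"w7"));print(get_obs()["time_s"])
E
```

```text
-0.051657078001366125
green [118.4, 103.7] 2370 [101, 64, 38, 81] [ 0.562 -0.059] long 0.0529 ang 66.7
green [354.0, 313.9] 99 [345, 308, 15, 12] [ 0.6889 -0.2497] long 0.0113 ang 7.4
orange [183.6, 109.2] 153 [175, 100, 18, 18] [ 0.5943 -0.0722] long 0.0166 ang 41.4
blue [244.2, 108.2] 1548 [200, 92, 74, 34] [ 0.6391 -0.083 ] long 0.0472 ang -13.3
red [197.9, 63.0] 628 [183, 22, 34, 79] [ 0.6125 -0.0409] long 0.0623 ang 56.3
36.0
```

View pics/w7.png

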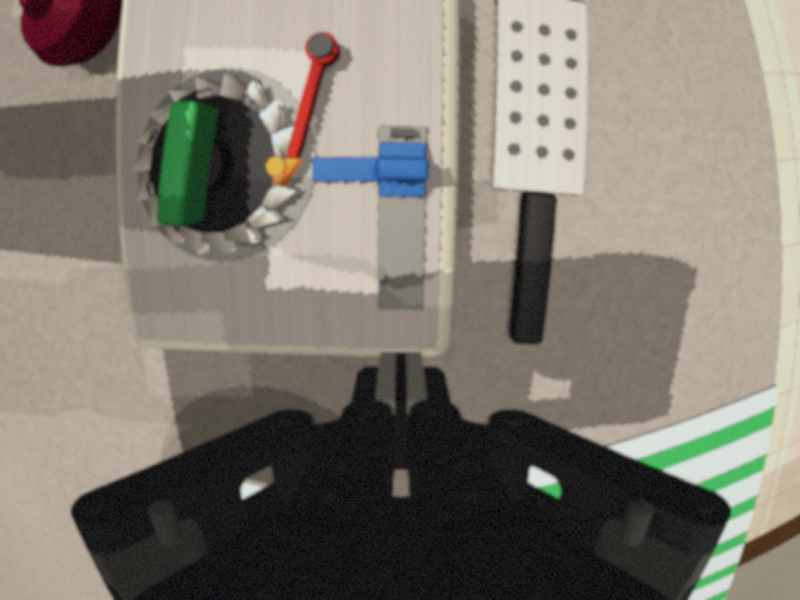

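The blue lock (402,168) now sits against its black stop (403,133), with its nose (318,170) behind the pawl. The dot is unmoved at (280,168).

```bash
python3 -c "
from workcell import *
print(hand_in())"
```

```text
the job is handed in; nothing more can be done
None
```

The slicer is set and the job is handed in: the pawl is caught behind the orange-dotted tooth, the wheel was eased back onto it before release, and the blue lock was pushed gently to its stop (peak about 7 N). Robot time was 36 s, and neither the bowl, the beetroot nor the grater was touched; no verdict came back.

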